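# Run the flange's rotary table once round

### The job

A flange has just been clamped on one of the two crank-handled rotary tables. Check that it runs freely: take that table's upright black handle and turn the table one full turn clockwise (seen from above), so that the handle and the white mark come back to the red pointer, then let go. Leave the other rotary table, with the ring on it, as it is.

Things in the scene. Friction and masses are not known exactly. Their poses are not given: they have to be found in the camera images.
- flange_table_handle (a point): Centre, 123 mm above the bench, of the upright black round grip (22 mm diameter, from 90 to 155 mm up) on the rotary table with the low grey flange (103 mm wide, top 85 mm up). It stands on the disc 80 mm from its axis and goes round with it. The sleeve spins freely on its post, so the hand can hold it all the way without turning. Its start place, at the red pointer, is also its finish.
- flange_table_axis (a point): Centre of the top of that table's dark grey disc, on its vertical axis, 55 mm above the bench. The disc is 206 mm in diameter, 20 mm thick, on a fixed blue foot; the red pointer on the foot, 54 mm high and up to 121 mm from the axis, may face any way. The white mark is on the disc just outside the handle.
- flange_table_disc (a joint): Turn of that disc in rad: 0 at the start with the white mark at the red pointer, growing clockwise seen from above and counting on past a full turn (6.28). No stop in the way, no spring; about 2 N at the handle turns it, and it stays where it is left.
- ring_table_handle (a point): Centre of the same kind of handle on the other, equal rotary table, which carries a plain pale grey ring (100 mm wide, 50 mm high, top 105 mm above the bench) and stands at any angle. Either table may be on the left; their axes are at least 320 mm apart. Not to be moved.

How it is judged (in metres and radians):
On the way:
1. the flange's table has been turned clockwise through half a turn (value of joint flange_table_disc above 3.14 rad).
At the end, for the whole second after the job is handed in: The flange's table has made one full clockwise turn and stands still with its white mark within 12 degrees of the red pointer; the other table's handle is within 15 mm of where it was (value of joint flange_table_disc between 6.073 and 6.493 rad and velocity of joint flange_table_disc between -0.05 and 0.05 rad/s and distance of ring_table_handle from where it was at the start of the episode below 0.015 m); the robot touches nothing.
It fails at once if the other rotary table (with the ring) is turned: its handle moves more than 15 mm (distance of ring_table_handle from where it was at the start of the episode above 0.015 m).
It also fails if it takes over 54 s, if anything falls off the work surface, if the arm or the gripper's body presses on something with over 40 N, if the wrist force passes 120 N, or if a joint passes its speed limit or range.

### The arm

A 7-joint arm with a two-finger parallel gripper is mounted at the origin on a cart in front of the work surface, level with it; the furniture and walls round the work are solid. World frame = base frame: x ahead of the robot, y to its left, z up, the work surface at z = 0. Lengths are in m, angles in degrees, forces in N, time in s.
With the tool pointing down it reaches from about 0.425 to 0.975 m from the base axis. Payload 16.7 kg.
Tool frame: the origin (TCP) lies midway between the tips of the shut fingers; the grasp point (between the pads) lies 19 mm behind it; z points along the fingers, y is the line along which they close (so a half turn about z gives the same grasp; the last joint's range is limited). The gripper opens to 85 mm and grips with 20 to 120 N. Pads are 22 mm wide; open, the fingers measure 114 mm over their backs; the gripper's body (76 mm by 85 mm) begins 54 mm behind the grasp point. The pads swing forward as they close: fully open they stand 13 mm farther back than shut.
Start: joints at [-77.722, 24.414, 4.234, 92.017, -1.954, 63.644, -3.845], TCP at [0.24, 0.631, 0.231] pointing down, gripper open.
Joint ranges: [-163.25, 163.25], [-28.42, 122.38], [-70.27, 78.77], [12.13, 141.07], [-58.53, 238.53], [9.26, 117.41], [-156.51, 156.51]. Speed limits (degrees/s): [108.29, 108.29, 136.94, 136.94, 172.46, 172.46, 172.46].

### API

Orientations are given as [roll, pitch, yaw] about the fixed x, y, z axes, in that order (R = Rz(yaw) Ry(pitch) Rx(roll)).
In Python, from rig import ctrl, vision gives the robot as it stands.
- The arm moves only by the tool arm_command, never from a script. Its argument "deltas" is a list that holds one entry, the list of rows, each a list of 7 numbers: the turn, a rotation vector about the tool's x, y, z in rad, then the shift along the tool's x, y, z in m, then the finger opening in m, from 0 to 0.0854. A call has 1 to 20 rows; each row is the pose to reach, as a shift and turn from the pose commanded when the call began, along the tool's axes at that moment; what a row does not reach only later rows make up. A row lasts 1/10 s, in which the tool goes at most 50 mm and 8.59 degrees, less where a joint would pass 70% of its speed; a pose out of reach is approached as far as the arm can. A call with a gripper value outside its range is refused whole. The fingers move at their own pace and stop on an object; the grip force is fixed at half the most. Time passes only in rows, so rows that repeat a pose let the fingers close. It gives the time, the measured TCP pose, the force, the opening and the grip force at its end, in the units of the state.
- ctrl.read_state(): the state, without advancing time (a new reading comes with each control period).
- vision.get_image(name): name is "scene" or "top" or "wrist"; returns the picture (480x640x3 uint8, red, green, blue); there is no depth.
- vision.calibration(name): a dict with "fx", "fy", "cx", "cy" (pixels), "R" (3x3) and "t" (3): a world point X has camera coordinates R X + t; the wrist camera has in their place "tool_from_camera" (4x4, takes a point from camera to tool coordinates, whose origin is the TCP and whose axes are the flange's). Camera axes: x right, y down, z forward; pixel columns grow to the right and rows downward; lengths in m; the calibration is good to about 2 mm. A picture is of the moment at which its call begins: read the wrist's pose just before it. calibration takes no time and is no camera call.
- ctrl.hand_in(): hands the job in; it is judged then, once.
The state is a dict: "clock": time; "joint_positions": joint angles; "qd": joint speeds; "tau": joint torques, N m; "eef_pos": TCP position; "eef_rot": TCP orientation; "force": force on the tool from outside, world axes, zero at the start; "moment": the same for the moment, N m; "finger_gap": finger opening in m; "gripper_force": force on a finger pad.
Only numpy, scipy, OpenCV 4.12 (cv2) and the standard library are available. Lean on these libraries where they do the work, as an engineer would, in place of code of your own. Each camera call takes 0.05 s, during which the arm holds its last target. There are 200 camera calls.

## Working session

There is one attempt and no reset: what is moved stays moved. The work goes in short steps, Python scripts to look and compute and a tool call to move; the robot and the scene stay as the last step left them, time stands still between calls to the robot, and variables do not carry over. Pictures are saved under pics/ and viewed, at most 10 in all, crops included, and the job is handed in when it is done.

Besides the shell and the picture viewer there is one more tool, called after "Call:" as name(argument=value, ...), one argument or row to a line, values as JSON. arm_command: Moves the arm, as the interface text tells. Its arguments: {"type":"object","properties":{"deltas":{"type":"array"}},"required":["deltas"]}

```bash
mkdir -p pics; python3 - <<'E'
from rig import ctrl, vision
import cv2
s=ctrl.read_state();print(s)
for n in("top","scene"):
    cv2.imwrite(f"pics/{n}0.png",vision.get_image(n)[:,:,::-1]);print(vision.calibration(n))
print(vision.calibration("wrist"))
E
```

```text
{'clock': 0.0, 'joint_positions': array([-77.72348198,  24.4518324 ,   4.22882108,  92.05188369,
        -1.95492984,  63.6433634 ,  -3.84240807]), 'qd': array([ 0.12664858, -0.0137121 ,  0.01890283,  0.00907179,  0.04175744,
        0.00686139, -0.02354701]), 'tau': array([ 4.48548190e-04, -9.49839306e+01,  3.76169890e+00, -4.63520229e+01,
        1.94039766e-02,  1.04661298e-02, -1.26696040e-06]), 'eef_pos': array([0.24001287, 0.63045138, 0.23058663]), 'eef_rot': array([-1.79925077e+02,  3.63344381e-03,  1.59159876e+02]), 'force': array([-0.48918877,  0.58984245, -1.55116216]), 'moment': array([ 0.00784002,  0.00266849, -0.03978433]), 'gripper_force': 0.0, 'finger_gap': 0.08548804527753315}
{'fx': 442.5563089297771, 'fy': 442.5563089297771, 'cx': 321.5027130695546, 'cy': 236.9781832532133, 'R': array([[-0.01749311, -0.99978261, -0.01134593],
       [-0.99363466,  0.01864631, -0.11109668],
       [ 0.11128409,  0.00933028, -0.99374484]]), 't': array([0.04581717, 0.54508191, 0.92288601])}
{'fx': 491.6177654706105, 'fy': 491.6177654706105, 'cx': 318.59682782339274, 'cy': 239.60484157431785, 'R': array([[-0.67420041, -0.73819791,  0.02275205],
       [-0.30681678,  0.25192932, -0.91782083],
       [ 0.67180151, -0.62577589, -0.39634236]]), 't': array([0.37932966, 0.25695918, 0.54681536])}
{'fx': 376.47814156027766, 'fy': 376.47814156027766, 'cx': 323.6680357815528, 'cy': 236.8879718131218, 'tool_from_camera': array([[-5.22145932e-04, -9.57858382e-01, -2.87240400e-01,
         7.31553557e-02],
       [ 9.99999803e-01, -4.00395574e-04, -4.82604718e-04,
         9.88619907e-04],
       [ 3.47257190e-04, -2.87240595e-01,  9.57858403e-01,
        -1.43172377e-01],
       [ 0.00000000e+00,  0.00000000e+00,  0.00000000e+00,
         1.00000000e+00]])}
```

View pics/top0.png

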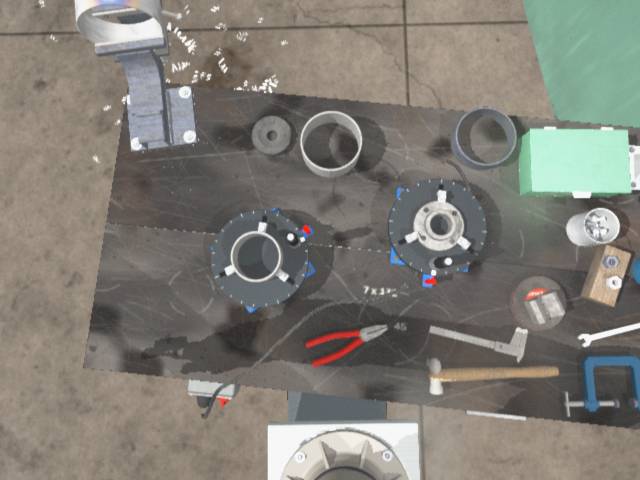

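View pics/scene0.png

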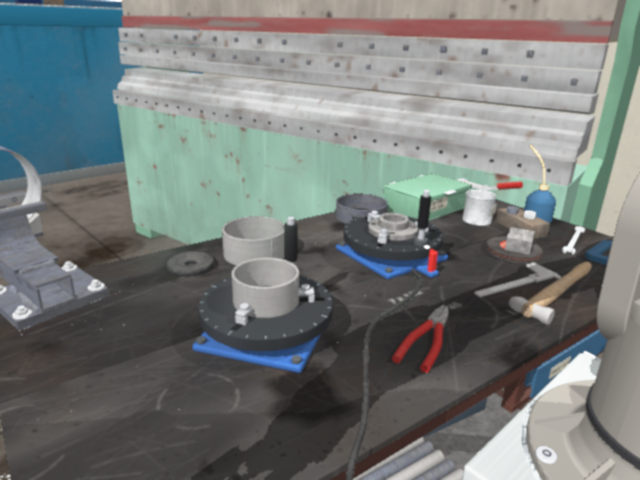

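Top view: the flange table is on the right, with its axis near (437,227), its handle near (444,262) and its red pointer near (429,281). The ring table is on the left, near (260,258). I'll enlarge the flange table.

```bash
cat >h.py <<'E'
import numpy as np
from rig import ctrl, vision
def px2w(n,u,v,z):
    c=vision.calibration(n);R=np.array(c["R"]);C=-R.T@c["t"]
    d=R.T@np.array([(u-c["cx"])/c["fx"],(v-c["cy"])/c["fy"],1]);return C+d*(z-C[2])/d[2]
def w2px(n,X):
    c=vision.calibration(n);p=np.array(c["R"])@X+c["t"];return np.array([c["fx"]*p[0]/p[2]+c["cx"],c["fy"]*p[1]/p[2]+c["cy"]])
E
python3 - <<'E'
import cv2
a=cv2.imread("pics/top0.png")[170:300,375:505]
b=cv2.imread("pics/scene0.png")[170:300,325:455]
cv2.imwrite("pics/c1.png",cv2.hconcat([cv2.resize(x,(400,400),interpolation=cv2.INTER_CUBIC) for x in(a,b)]))
E
```

```text
(no output)
```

View pics/c1.png

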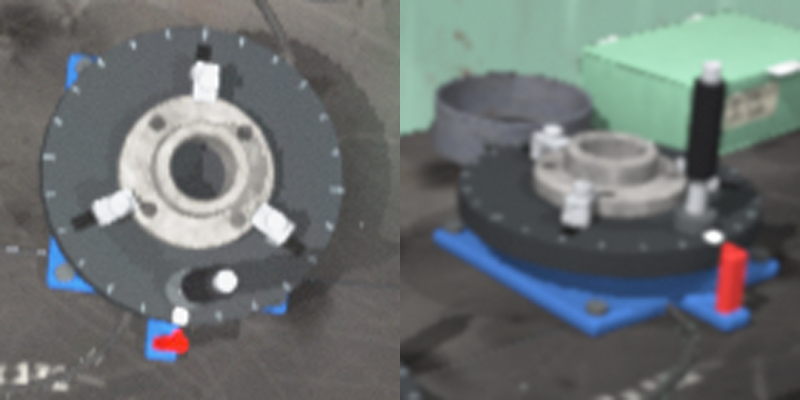

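```bash
python3 - <<'E'
from h import *
A=px2w("top",437.4,226.9,.055);M=px2w("top",433.5,272.7,.055)
print("axis",A,"mark",M)
d=(M-A)[:2];d/=np.linalg.norm(d);H=A[:2]+.08*d;print("handle by mark",H,np.degrees(np.arctan2(d[1],d[0])))
print("pin top .16/.165",px2w("top",448.1,261.3,.16),px2w("top",448.1,261.3,.165),px2w("scene",423.8,212.2,.123))
for z in(.09,.123,.155):print(z,w2px("scene",[*H,z]),w2px("top",[*H,z]))
print("ring axis",px2w("top",261,258,.055),"ring pin",px2w("top",291,237,.165))
E
```

```text
axis [ 0.55980621 -0.20782489  0.055     ] mark [ 0.46418124 -0.19530278  0.055     ]
handle by mark [ 0.48048343 -0.19743756] 172.53955955284056
pin top .16/.165 [ 0.48185849 -0.19779869  0.16      ] [ 0.48160092 -0.19642473  0.165     ] [ 0.48085894 -0.1949061   0.123     ]
0.09 [422.92055473 227.89549191] [438.40018088 263.96763803]
0.123 [424.75620122 211.96663782] [442.70366295 263.1024154 ]
0.155 [426.58543984 196.09338826] [447.20526597 262.1973602 ]
ring axis [0.50123781 0.16299141 0.055     ] ring pin [0.53179445 0.09110729 0.165     ]
```

Both cameras agree: handle at about (0.481, -0.197), axis at (0.560, -0.208). I'll go above the handle via a waypoint, with the fingers turned to close tangentially.

```bash
cat >>h.py <<'E'
from scipy.spatial.transform import Rotation as Ro
def rel(pts,p=None):
    s=ctrl.read_state();R=Ro.from_euler("xyz",s["eef_rot"],degrees=True).as_matrix()
    return np.round((np.array(pts)-(s["eef_pos"] if p is None else p))@R,4)
E
python3 -c "
from h import *
print(rel([[.45,.3,.24],[.481,-.197,.24]],[.24,.631,.231]))"
```

```text
[[-0.3141 -0.2346 -0.0087]
 [-0.5199 -0.688  -0.0082]]
```

Call:
arm_command(
  deltas=[
    [[0,0,-0.12,-0.314,-0.235,-0.009,0.085],[0,0,-0.12,-0.314,-0.235,-0.009,0.085],[0,0,-0.12,-0.314,-0.235,-0.009,0.085],[0,0,-0.12,-0.314,-0.235,-0.009,0.085],[0,0,-0.12,-0.314,-0.235,-0.009,0.085],[0,0,-0.12,-0.314,-0.235,-0.009,0.085],[0,0,-0.12,-0.314,-0.235,-0.009,0.085],[0,0,-0.232,-0.52,-0.688,-0.009,0.085],[0,0,-0.232,-0.52,-0.688,-0.009,0.085],[0,0,-0.232,-0.52,-0.688,-0.009,0.085],[0,0,-0.232,-0.52,-0.688,-0.009,0.085],[0,0,-0.232,-0.52,-0.688,-0.009,0.085],[0,0,-0.232,-0.52,-0.688,-0.009,0.085],[0,0,-0.232,-0.52,-0.688,-0.009,0.085],[0,0,-0.232,-0.52,-0.688,-0.009,0.085],[0,0,-0.232,-0.52,-0.688,-0.009,0.085],[0,0,-0.232,-0.52,-0.688,-0.009,0.085],[0,0,-0.232,-0.52,-0.688,-0.009,0.085],[0,0,-0.232,-0.52,-0.688,-0.009,0.085],[0,0,-0.232,-0.52,-0.688,-0.009,0.085]],
  ],
)

```text
clock: 2.1
eef_pos: [0.4809, -0.1978, 0.24]
eef_rot: [-180.0, -0.1, 172.3]
force: [0.1, -0.1, -0.7]
finger_gap: 0.085
gripper_force: 0.0
```

```bash
python3 - <<'E'
from h import *
import cv2
s=ctrl.read_state();cv2.imwrite("pics/w1.png",vision.get_image("wrist")[:,:,::-1])
c=vision.calibration("wrist");T=np.array(c["tool_from_camera"])
R=Ro.from_euler("xyz",s["eef_rot"],degrees=True).as_matrix()
for z in(.123,.155,.162):
    q=T[:3,:3].T@(R.T@(np.array([.481,-.197,z])-s["eef_pos"])-T[:3,3]);print(z,c["fx"]*q[0]/q[2]+c["cx"],c["fy"]*q[1]/q[2]+c["cy"],q[2])
print(rel([[.481,-.197,.112]],[.481,-.1975,.24]),s["joint_positions"])
E
```

```text
0.123 323.66350114578125 230.2298343534884 0.2701361288970359
0.155 323.63508476647394 243.7808260556087 0.23947575860120518
0.162 323.6278707903199 247.22097337155287 0.2327688025989922
[[-0.      0.0005  0.128 ]] [-15.50478591  10.23842798  35.06791392 112.71774286  -6.80559427
  59.09934705 104.98705968]
```

View pics/w1.png

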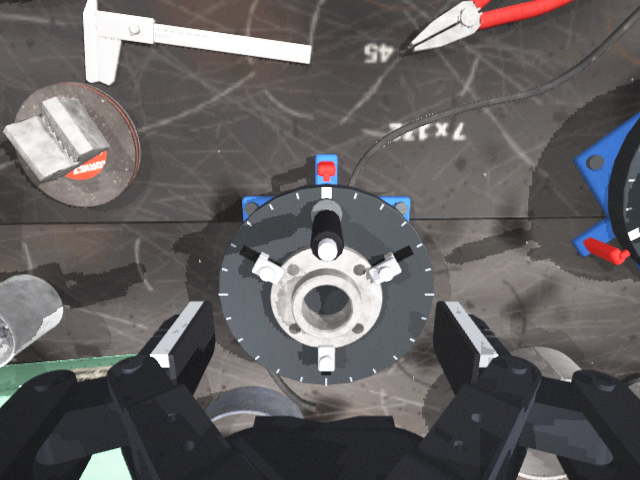

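The wrist view shows the pin top at (327,249), against a prediction of (324,247). That is about 2 mm off in +y, with the white mark and pointer radially in line at (326,190) and (326,170). I'll descend and grip.

Call:
arm_command(
  deltas=[
    [[0,0,0,0,0.0015,0.03,0.085],[0,0,0,0,0.0015,0.06,0.085],[0,0,0,0,0.0015,0.09,0.085],[0,0,0,0,0.0015,0.11,0.085],[0,0,0,0,0.0015,0.128,0.085],[0,0,0,0,0.0015,0.128,0.085],[0,0,0,0,0.0015,0.128,0.02],[0,0,0,0,0.0015,0.128,0.01],[0,0,0,0,0.0015,0.128,0.01],[0,0,0,0,0.0015,0.128,0.01],[0,0,0,0,0.0015,0.128,0.01],[0,0,0,0,0.0015,0.128,0.01],[0,0,0,0,0.0015,0.128,0.01],[0,0,0,0,0.0015,0.128,0.01]],
  ],
)

```text
clock: 3.55
eef_pos: [0.4819, -0.1958, 0.113]
eef_rot: [180.0, 0.1, 172.4]
force: [-3.0, 1.1, 9.3]
finger_gap: 0.0208
gripper_force: 58.1
```

Call:
arm_command(
  deltas=[
    [[0,0,0,-0.0004,0.0084,0,0.01],[0,0,0,-0.0017,0.0166,0,0.01],[0,0,0,-0.0039,0.0247,0,0.01],[0,0,0,-0.0069,0.0325,0,0.01],[0,0,0,-0.0107,0.04,0,0.01],[0,0,0,-0.0153,0.047,0,0.01],[0,0,0,-0.0205,0.0535,0,0.01],[0,0,0,-0.0265,0.0595,0,0.01],[0,0,0,-0.033,0.0647,0,0.01],[0,0,0,-0.04,0.0693,0,0.01],[0,0,0,-0.0475,0.0731,0,0.01],[0,0,0,-0.0553,0.0761,0,0.01],[0,0,0,-0.0634,0.0783,0,0.01],[0,0,0,-0.0716,0.0796,0,0.01],[0,0,0,-0.08,0.08,0,0.01],[0,0,0,-0.0884,0.0796,0,0.01],[0,0,0,-0.0966,0.0783,0,0.01],[0,0,0,-0.1047,0.0761,0,0.01],[0,0,0,-0.1125,0.0731,0,0.01],[0,0,0,-0.12,0.0693,0,0.01]],
  ],
)

```text
clock: 5.55
eef_pos: [0.6101, -0.1432, 0.1131]
eef_rot: [-180.0, 0.0, 172.4]
force: [-3.9, -1.1, 9.5]
finger_gap: 0.0209
gripper_force: 59.0
```

```bash
python3 -c "
from h import *
s=ctrl.read_state();print(s['joint_positions'],s['eef_pos'],s['force'],s['clock'],rel([[.4819,-.1958,.112]]))"
```

```text
[-14.33690273  29.74600599  28.94195287 105.562737   -18.45433642
  49.32715703 106.00938981] [ 0.61009049 -0.14324865  0.11305852] [-3.91100136 -1.10132026  9.53058146] 5.55 [[ 0.1202 -0.069   0.001 ]]
```

Tracking is clean and the force is low, so I'll go on with 120° to 240°.

Call:
arm_command(
  deltas=[
    [[0,0,0,-0.007,-0.0046,0,0.01],[0,0,0,-0.0135,-0.0098,0,0.01],[0,0,0,-0.0195,-0.0158,0,0.01],[0,0,0,-0.0247,-0.0223,0,0.01],[0,0,0,-0.0293,-0.0293,0,0.01],[0,0,0,-0.0331,-0.0367,0,0.01],[0,0,0,-0.0361,-0.0446,0,0.01],[0,0,0,-0.0383,-0.0526,0,0.01],[0,0,0,-0.0396,-0.0609,0,0.01],[0,0,0,-0.04,-0.0693,0,0.01],[0,0,0,-0.0396,-0.0776,0,0.01],[0,0,0,-0.0383,-0.0859,0,0.01],[0,0,0,-0.0361,-0.094,0,0.01],[0,0,0,-0.0331,-0.1018,0,0.01],[0,0,0,-0.0293,-0.1093,0,0.01],[0,0,0,-0.0247,-0.1163,0,0.01],[0,0,0,-0.0195,-0.1228,0,0.01],[0,0,0,-0.0135,-0.1287,0,0.01],[0,0,0,-0.007,-0.134,0,0.01],[0,0,0,0,-0.1386,0,0.01]],
  ],
)

```text
clock: 7.55
eef_pos: [0.5919, -0.2804, 0.1131]
eef_rot: [-180.0, 0.1, 172.5]
force: [0.5, 2.6, 5.7]
finger_gap: 0.0207
gripper_force: 59.0
```

```bash
python3 -c "
from h import *
s=ctrl.read_state();print(s['joint_positions'],s['eef_pos'],s['force'],s['clock'],rel([[.4819,-.1958,.112]]))"
```

```text
[ -1.24041675  32.14354321  28.87848205 101.71984825 -19.33973152
  51.00241207 118.6777991 ] [ 0.59188    -0.28042526  0.11310661] [0.4616115  2.62574592 5.69269498] 7.55 [[0.1201 0.0695 0.0009]]
```

Call:
arm_command(
  deltas=[
    [[0,0,0,0.0075,-0.0038,0,0.01],[0,0,0,0.0153,-0.0068,0,0.01],[0,0,0,0.0234,-0.009,0,0.01],[0,0,0,0.0316,-0.0103,0,0.01],[0,0,0,0.04,-0.0107,0,0.01],[0,0,0,0.0484,-0.0103,0,0.01],[0,0,0,0.0566,-0.009,0,0.01],[0,0,0,0.0647,-0.0068,0,0.01],[0,0,0,0.0725,-0.0038,0,0.01],[0,0,0,0.08,0,0,0.01],[0,0,0,0.087,0.0046,0,0.01],[0,0,0,0.0935,0.0098,0,0.01],[0,0,0,0.0995,0.0158,0,0.01],[0,0,0,0.1047,0.0223,0,0.01],[0,0,0,0.1093,0.0293,0,0.01],[0,0,0,0.1131,0.0367,0,0.01],[0,0,0,0.1161,0.0446,0,0.01],[0,0,0,0.1183,0.0526,0,0.01],[0,0,0,0.1196,0.0609,0,0.01],[0,0,0,0.12,0.0693,0,0.01]],
  ],
)

```text
clock: 9.55
eef_pos: [0.4818, -0.196, 0.113]
eef_rot: [-180.0, 0.1, 172.4]
force: [-1.4, -2.4, 8.0]
finger_gap: 0.0205
gripper_force: 58.9
```

```bash
python3 -c "
from h import *
s=ctrl.read_state();print(s['joint_positions'],s['eef_pos'],s['force'],s['clock'],rel([[.4819,-.1958,.112]]))"
```

```text
[-10.2508862   20.5965156   30.65258534 119.39245752 -15.06576836
  43.61500047 112.1970873 ] [ 0.48176637 -0.19599234  0.11304004] [-1.39005843 -2.36725896  7.98242477] 9.55 [[-0.0001  0.0002  0.001 ]]
```

The handle is back at its start. Next: wait a moment, open, and rise straight up.

Call:
arm_command(
  deltas=[
    [[0,0,0,0,0,0,0.01],[0,0,0,0,0,0,0.01],[0,0,0,0,0,0,0.085],[0,0,0,0,0,0,0.085],[0,0,0,0,0,0,0.085],[0,0,0,0,0,0,0.085],[0,0,0,0,0,0,0.085],[0,0,0,0,0,0,0.085],[0,0,0,0,0,0,0.085],[0,0,0,0,0,-0.02,0.085],[0,0,0,0,0,-0.05,0.085],[0,0,0,0,0,-0.08,0.085],[0,0,0,0,0,-0.11,0.085],[0,0,0,0,0,-0.13,0.085],[0,0,0,0,0,-0.13,0.085],[0,0,0,0,0,-0.13,0.085]],
  ],
)

```text
clock: 11.15
eef_pos: [0.4815, -0.1956, 0.2423]
eef_rot: [180.0, 0.0, 172.5]
force: [0.6, 1.1, -0.2]
finger_gap: 0.0848
gripper_force: 0.0
```

```bash
python3 - <<'E'
from h import *
import cv2
cv2.imwrite("pics/w2.png",vision.get_image("wrist")[:,:,::-1]);s=ctrl.read_state();print(s['eef_pos'],s['force'])
E
```

```text
[ 0.4811966  -0.19554973  0.24172227] [-0.33963636  0.40558277 -0.27775435]
```

View pics/w2.png

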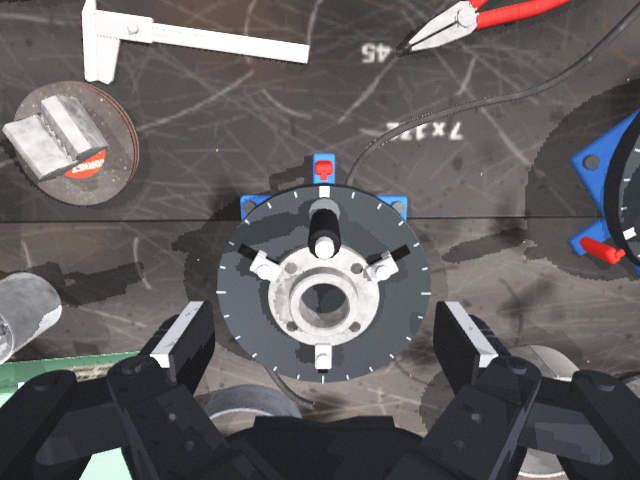

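The white mark (324,191) is in line with the red pointer (323,168), the gripper is clear, and the ring table still shows its mark at its own pointer.

```bash
python3 -c "
from rig import ctrl
print(ctrl.hand_in())"
```

```text
the job is handed in; nothing more can be done
None
```

I turned the flange table one full turn clockwise and let go with its white mark back at the red pointer; the ring table was not touched, and the job was handed in at about 11 s of the 54 s allowed (no verdict returned).

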